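# Fetch a quarter-turn bench stop off a crowded display hook and lock it in the strut

## Task

The orange bench stop hangs behind the yellow pack on one hook of the parts stand. Take the yellow pack off and put it in the blue bin, then take the stop off, lower its hammer head through the slot of the aluminium strut at the red mark until the collar rests on the strut, and turn it a quarter turn so the head catches squarely under both lips, like the blue stop already fitted; let go. Lift each part so that it clears the hook's upturned tip instead of forcing it, and leave the other packs, the bottle and the reel where they are.

Things in the scene. Friction and masses are not known exactly. Their poses are not given: they have to be found in the camera images.
- hook_a: Hook carrying the yellow pack (in front) and the orange stop (behind). 6 mm steel wire; origin on its axis where it leaves the crossbar (a 30 mm black plate, 6 mm thick, surrounds it). The wire runs level 84 mm along -x (towards the robot), then turns up 14 mm over the next 5 mm: the tip's top is 17 mm above the axis, at x = -92 mm. z up.
- stand: Fixed parts stand: grey crossbar 330 mm long (y), 16 mm thick (x), from 132 to 172 mm above the bench, on a post at each end and a flat foot 150 mm deep (12 mm high); origin below the crossbar's middle, on the bench. On the bar's -x face are three hooks 105 mm apart, axes 148 to 168 mm above the bench; which one is hook_a varies.
- pack_eye (a point): Centre of the yellow pack's 16 x 28 mm (high) hang hole, in its rigid header: 50 mm high, 44 mm wide, 8 mm thick, to be pinched across the width from above. x = through the hole, y = width, z = up. 26 mm below the top, 84 mm above the underside. Hanging, it is 11 mm below the wire's axis; raised 17 mm, the hole clears the upturned tip (3 mm spare above, 5 below).
- pack_center (a point): Centre of the loose yellow carded pack (70 to 120 g), half-way up. Axes as pack_eye. It is 110 mm high, 44 mm wide; below the header its lower 60 mm is a blister 18 mm thick.
- stop_eye (a point): Centre of the orange stop's 16 x 28 mm (high) hang hole, in its header plate: 50 mm high, 44 mm wide (y), 10 mm thick (x), to be pinched across the width from above. x = through the hole, z = up. 26 mm below the top, 74 mm above the underside. Hanging, it is 11 mm below the wire's axis; raised 17 mm, it clears the tip as the pack does.
- stop_center (a point): Centre of the loose orange bench stop (130 to 250 g), half-way up its 100 mm height. Axes as stop_eye. From below: steel hammer head 38 mm (y) x 16 mm (x) x 8 mm high; 14 mm round stem; collar 34 mm across, 6 mm thick; stem; orange header from 50 mm up.
- stop_collar (a point): Centre of the underside of the stop's collar, the face that rests on the strut: 16 mm above the stop's underside, 58 mm below stop_eye. Axes as stop_eye (y = the long way of the hammer head).
- mark (a point): Red mark on the aluminium strut: the point in the middle of the slot, level with the strut's top, 50 mm above the bench, over which the stop's collar goes. y = along the slot, x = across it. 45 mm from the strut's middle towards -y. A blue stop like the orange one (top 134 mm above the bench) is fitted 105 mm away towards +y.
- strut: Fixed slotted strut, 50 mm wide (x), 220 mm long (y) plus end caps, 50 mm high; origin at the middle of its underside. Slot in the top 22 mm wide, lips 4 mm thick, hollow 45 mm wide and 42 mm deep below. The head enters with its long side along the slot; with the collar on the lips it is 4 mm below them and free to turn.
- bin: Fixed open blue bin, 240 mm (x) x 170 mm (y) outside, 70 mm high, walls about 4 mm, floor about 4 mm; origin at the centre of its underside, on the bench.
- pack_b_center (a point): Centre of the green carded pack (same shape as the yellow one), hanging alone on another hook: bystander.
- pack_c_center (a point): Centre of the white-and-grey carded pack (same shape), hanging alone on the third hook: bystander.
- bottle_center (a point): Centre, half-way up, of a loose white upright bottle, 52 mm across and 170 mm high: bystander.
- reel_center (a point): Centre, half-way up, of a loose grey reel standing on end, 64 mm across and 60 mm high: bystander.
Mind the look-alikes: they are no part of the job. What is meant by the part that bears pack_eye is not purple, and is the smaller of those in its own colour.

How it is judged:
On the way, in this order (a step that is already met when the one before it is completed fails the run):
1. the yellow pack is in the blue bin (x of pack_center in the frame of bin between -0.12 and 0.12 m and y of pack_center in the frame of bin between -0.085 and 0.085 m and z of pack_center in the frame of bin between 0 and 0.085 m), for 0.2 s.
2. the stop's head is down through the slot, long side along it, collar on the strut (z of stop_collar in the frame of mark between -0.004 and 0.004 m and x of stop_collar in the frame of mark between -0.006 and 0.006 m and y of stop_collar in the frame of mark between -0.09 and 0.09 m and angle between stop_collar's own z axis and vertical below 0.12 rad and angle between the y axis of stop_collar and the y axis of mark, either way round below 0.35 rad), for 0.1 s.
At the end, for the whole second after the job is handed in: The orange stop stands upright (within 7 degrees) in the strut with its collar on the lips (within 4 mm), centred across the slot within 6 mm and within 20 mm of the red mark along it, its head across the slot within 15 degrees; the yellow pack lies or stands in the blue bin; both are at rest (all of step 1 and z of stop_collar in the frame of mark between -0.004 and 0.004 m and x of stop_collar in the frame of mark between -0.006 and 0.006 m and y of stop_collar in the frame of mark between -0.02 and 0.02 m and angle between stop_collar's own z axis and vertical below 0.12 rad and angle between the y axis of stop_collar and the x axis of mark, either way round below 0.26 rad and linear speed of each of stop, pack below 0.02 m/s); the robot touches nothing.
It fails at once if a bystander (other pack, bottle or reel) was moved by more than 30 mm (distance of any of pack_b_center, pack_c_center, bottle_center, reel_center from where it was at the start of the episode above 0.03 m).
It fails at once if the pack or the stop was forced against its hook (over 30 N) (contact force between any of pack, stop and hook_a above 30 N).
It also fails if it takes over 72 s, if anything falls off the work surface, if the arm or the gripper's body presses on something with over 40 N, if the wrist force passes 120 N, or if a joint passes its speed limit or range.

## Robot

A 6-joint arm with a two-finger parallel gripper is mounted at the origin on the work surface. World frame = base frame: x ahead of the robot, y to its left, z up, the work surface at z = 0. Lengths are in m, angles in rad, forces in N, time in s.
With the tool pointing down it reaches from about 0.35 to 0.875 m from the base axis. Payload 4.2 kg.
Tool frame: the origin (TCP) lies midway between the tips of the shut fingers; the grasp point (between the pads) lies r.tcp_to_grasp behind it (r.tcp_to_grasp is the distance from the TCP to the grasp point, in m); x points along the fingers, y is the direction in which the jaws open and shut, and the axes are right-handed (so a half turn about x gives the same grasp; the last joint's range is limited). The gripper opens to 85 mm and grips with 20 to 120 N. Pads are 22 mm wide; open, the fingers measure 114 mm over their backs; the gripper's body (76 mm by 85 mm) begins 54 mm behind the grasp point. The pads swing forward as they close: fully open they stand 13 mm farther back than shut.
Start: joints at [1.406, 0.385, 0.008, 0, -1.194, -0.259], TCP at [0.257, 0.57, 0.231] pointing down, gripper open.
Joint ranges: [-3.14, 3.14], [-1.21, 2.06], [-1.07, 1.41], [-3.16, 2.05], [-2.99, -0.16], [-3.1, 3.1]. Speed limits (rad/s): [2.79, 2.79, 3.14, 3.14, 3.14, 3.14].

## Interface

Orientations are given as a rotation vector (axis times angle).
In Python, from plant import r gives the robot as it stands.
- The arm moves only by the tool arm_command, never from a script. Its argument "increments" is a list of rows, each an object with "linear": the shift along the tool's x, y, z in mm, a list of three; "dr": the turn, a rotation vector about the tool's x, y, z in degrees, a list of three; "fingers": the finger opening in mm, from 0 to 85.4. In form: [{"linear": [dx, dy, dz], "dr": [rx, ry, rz], "fingers": fingers}, ...]. A call has 1 to 20 rows; each row is the pose to reach, as a shift and turn from the pose commanded when the call began, along the tool's axes at that moment; what a row does not reach only later rows make up. A row lasts 1/10 s, in which the tool goes at most 50 mm and 8.59 degrees, less where a joint would pass 70% of its speed; a pose out of reach is approached as far as the arm can. A call with a gripper value outside its range is refused whole. The fingers move at their own pace and stop on an object; "force" is the grip in N (left out, the last holds). Time passes only in rows, so rows that repeat a pose let the fingers close. It gives the time, the measured TCP pose, the force and the opening at its end, in the units of the state.
- r.observe(): the state, without advancing time (a new reading comes with each control period).
- r.capture(name): name is "scene" or "side" or "wrist"; returns the picture (420x560x3 uint8, blue, green, red); there is no depth.
- r.camera_info(name): a dict with "camera_matrix" (3x3 intrinsics, pixels), "R" (3x3) and "t" (3): a world point X has camera coordinates R X + t. Camera axes: x right, y down, z forward; pixel columns grow to the right and rows downward; lengths in m; the calibration is good to about 2 mm. A picture is of the moment at which its call begins: read the wrist's pose just before it. camera_info takes no time and is no camera call; for the wrist camera it gives the pose at the moment of the call.
- r.hand_in(): hands the job in, once; it reports no verdict.
Trained networks look in the newest picture that a camera, given by its name, has taken for a name from the list of things; names that differ only in an ending like _2 or _b are one class to them, and where a whole thing is asked for, a point or a joint stands for the part that bears it (a point fixed in the world has none). Each returns a list of dicts, best first, with "score" (0 to 1); they miss things now and then, are a little off and sometimes report something else, mostly with a low value. They report only what shows in the picture. A call takes as long as a camera call. They do not tell look-alikes from the thing itself.
- r.recognise(camera, query): "extent" ([left, top, right, bottom] in pixels, round what is visible of it).
- r.cut_out(camera, query): "mask" (420x560 bool, what is visible of it) and "extent" ([left, top, right, bottom] in pixels, round what is visible of it).
The state is a dict: "t": time; "joints": joint angles; "joint_velocities": joint speeds; "joint_efforts": joint torques, N m; "tool_pos": TCP position; "tcp_rot": TCP orientation; "contact_force": force on the tool from outside, world axes, zero at the start; "ft_torque": the same for the moment, N m; "grip_width": finger opening in m.
Only numpy, scipy, OpenCV 4.12 (cv2) and the standard library are available. Lean on these libraries where they do the work, as an engineer would, in place of code of your own. Each camera call takes 0.05 s, during which the arm holds its last target. There are 200 camera calls.

## Working session

There is one attempt and no reset: what is moved stays moved. The work goes in short steps, Python scripts to look and compute and a tool call to move; the robot and the scene stay as the last step left them, time stands still between calls to the robot, and variables do not carry over. Pictures are saved under pics/ and viewed, about 8 in all and at most 12, crops included, and the job is handed in when it is done.

Besides the shell and the picture viewer there is one more tool, called as name(argument=value, ...), one argument or row to a line, values as JSON. arm_command: Moves the arm, as the interface text tells. Its arguments: {"type":"object","properties":{"increments":{"type":"array","items":{"type":"object","properties":{"linear":{"type":"array","items":{"type":"number"}},"dr":{"type":"array","items":{"type":"number"}},"fingers":{"type":"number"}}}},"force":{"type":"number"}},"required":["increments"]}

```bash
mkdir -p pics; ls
python3 - <<'E'
from plant import r
import cv2,numpy as np
s=r.observe();print(s['t'],s['tool_pos'],s['tcp_rot'],r.tcp_to_grasp)
a=r.capture("scene");b=r.capture("side")
cv2.imwrite("pics/1.png",a);cv2.imwrite("pics/2.png",b)
for c in("scene","side"):
  i=r.camera_info(c);print(c,np.round(i["camera_matrix"],1).tolist(),np.round(i["R"],3).tolist(),np.round(i["t"],3).tolist(), np.round(-i["R"].T@i["t"],3))
  for q in["pack_center","stop_center","hook_a","mark","strut","bin","stand","pack_eye","stop_eye"]:
    print(c,q,[(round(d["score"],2),np.round(d["extent"]).tolist()) for d in r.recognise(c,q)][:5])
E
```

```text
pics
0.0 [0.25678962 0.56918538 0.23022204] [-1.98783782  0.43007738  1.98854233] 0.0187
scene [[533.2, 0.0, 282.4], [0.0, 533.2, 214.5], [0.0, 0.0, 1.0]] [[-0.036, 0.999, 0.014], [0.831, 0.037, -0.554], [-0.554, -0.008, -0.832]] [0.023, -0.338, 1.506] [1.117 0.002 1.066]
scene pack_center [(0.81, [248.0, 220.0, 252.0, 261.0]), (0.8, [311.0, 203.0, 346.0, 246.0]), (0.72, [277.0, 229.0, 302.0, 250.0])]
scene stop_center [(0.51, [271.0, 245.0, 301.0, 267.0])]
scene hook_a []
scene mark [(0.93, [373.0, 188.0, 478.0, 262.0])]
scene strut [(0.97, [376.0, 189.0, 482.0, 261.0])]
scene bin [(0.85, [95.0, 168.0, 191.0, 288.0]), (0.25, [274.0, 246.0, 300.0, 264.0])]
scene stand [(0.8, [200.0, 257.0, 370.0, 352.0])]
scene pack_eye [(0.76, [316.0, 208.0, 342.0, 247.0]), (0.69, [278.0, 230.0, 297.0, 248.0]), (0.21, [203.0, 184.0, 238.0, 221.0])]
scene stop_eye [(0.55, [274.0, 248.0, 300.0, 266.0])]
side [[463.6, 0.0, 273.1], [0.0, 463.6, 214.3], [0.0, 0.0, 1.0]] [[0.894, -0.447, -0.005], [-0.235, -0.46, -0.857], [0.381, 0.767, -0.516]] [-0.449, 0.215, 1.126] [ 0.023 -0.966  0.763]
side pack_center [(0.89, [246.0, 189.0, 261.0, 240.0]), (0.77, [290.0, 185.0, 302.0, 228.0]), (0.65, [283.0, 227.0, 298.0, 266.0])]
side stop_center [(0.72, [298.0, 184.0, 312.0, 224.0])]
side hook_a []
side mark [(0.77, [187.0, 160.0, 247.0, 218.0])]
side strut [(0.77, [190.0, 160.0, 244.0, 219.0]), (0.49, [298.0, 181.0, 314.0, 221.0])]
side bin [(0.9, [264.0, 265.0, 393.0, 375.0])]
side stand [(0.66, [277.0, 161.0, 370.0, 267.0])]
side pack_eye [(0.92, [287.0, 226.0, 299.0, 267.0]), (0.67, [243.0, 189.0, 261.0, 240.0]), (0.6, [292.0, 184.0, 301.0, 226.0])]
side stop_eye [(0.52, [300.0, 181.0, 316.0, 225.0])]
```

Run:
```python
import cv2,numpy as np
a=cv2.imread("pics/1.png");b=cv2.imread("pics/2.png")
a=cv2.resize(a[150:360,80:500],None,fx=1.9,fy=1.9,interpolation=3)
cv2.imwrite("pics/1c.png",a)
b=cv2.resize(b[130:400,150:450],None,fx=2.2,fy=2.2,interpolation=3)
cv2.imwrite("pics/2c.png",b)
```

```text
(no output)
```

View pics/1c.png

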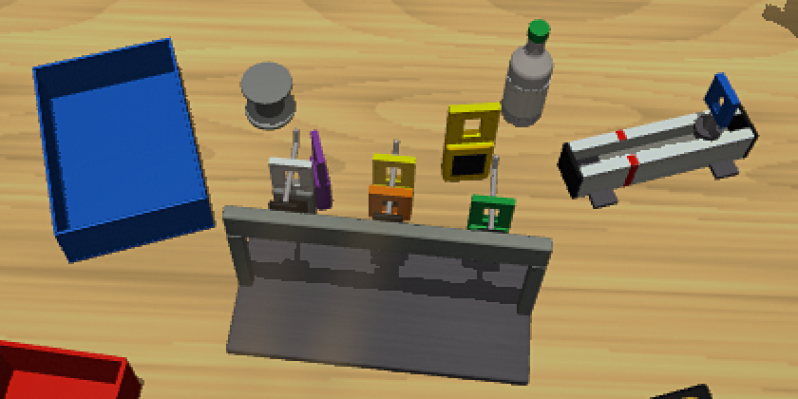

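View pics/2c.png

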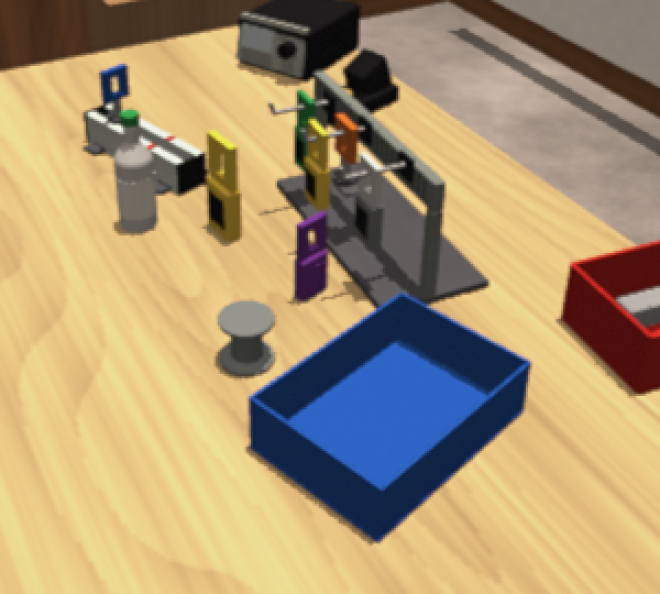

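Candidates for the yellow pack, in scene pixels: hanging yellow at (287,239), standing larger yellow at (327,224), and standing purple at (249,240). The description picks the small hanging yellow one, which is on the middle hook with the orange stop behind it. Next I measure the geometry.

```bash
cat > h.py <<'E'
from plant import r
import cv2,numpy as np
from scipy.spatial.transform import Rotation as Ro
def cam(c):
    i=r.camera_info(c);return np.array(i["camera_matrix"]),np.array(i["R"]),np.array(i["t"])
def ray(C,uv):
    K,R,t=C;d=R.T@np.linalg.inv(K)@np.array([*uv,1.]);return -R.T@t,d
def atz(C,uv,z):
    o,d=ray(C,uv);return o+d*(z-o[2])/d[2]
def proj(C,X):
    K,R,t=C;p=(np.atleast_2d(X)@R.T+t)@K.T;return p[:,:2]/p[:,2:]
def tri(C1,u1,C2,u2):
    o1,d1=ray(C1,u1);o2,d2=ray(C2,u2)
    s=np.linalg.lstsq(np.c_[d1,-d2],o2-o1,rcond=None)[0]
    return (o1+d1*s[0]+o2+d2*s[1])/2,np.linalg.norm(o1+d1*s[0]-o2-d2*s[1])
def blobs(img,lo,hi,mn=15):
    m=cv2.inRange(cv2.cvtColor(img,cv2.COLOR_BGR2HSV),lo,hi)
    n,l,st,ce=cv2.connectedComponentsWithStats(m)
    return [(st[i].tolist(),np.round(ce[i],1).tolist()) for i in range(1,n) if st[i][4]>=mn],l
E
python3 - <<'E'
from h import *
S,D=cam("scene"),cam("side")
a=cv2.imread("pics/1.png");b=cv2.imread("pics/2.png")
for n,im in(("scene",a),("side",b)):
  for q,lo,hi in(("yellow",(24,150,60),(34,255,255)),("orange",(6,150,120),(15,255,255)),("red",(0,150,100),(4,255,255)),("blue",(105,150,40),(120,255,255))):
    print(n,q,blobs(im,lo,hi)[0])
p=lambda x,y:(x/1.9+80,y/1.9+150)
q=lambda x,y:(x/2.2+150,y/2.2+130)
print("bar",atz(S,p(224,207),.172),atz(S,p(552,238),.172))
print("tips",[np.round(x,4) if not np.isscalar(x) else x for x in tri(S,p(397,140),D,q(306,133))])
print("strut end tops",[atz(S,p(*u),.05) for u in((582,192),(556,145),(621,134),(632,163),(757,137),(722,105))])
print("bin rim",[atz(S,p(*u),.07) for u in((33,67),(169,39),(214,228),(55,232))])
E
```

```text
scene yellow [([313, 204, 31, 41, 621], [326.7, 219.2]), ([276, 231, 23, 6, 90], [287.1, 233.0]), ([326, 236, 11, 8, 23], [332.4, 240.7])]
scene orange [([274, 248, 23, 6, 94], [284.8, 250.3])]
scene red [([404, 219, 6, 5, 20], [406.5, 221.0]), ([410, 232, 6, 6, 21], [412.7, 234.1]), ([41, 329, 106, 91, 2733], [102.7, 372.5])]
scene blue [([477, 40, 54, 52, 1370], [504.1, 63.9]), ([97, 170, 96, 118, 8096], [142.4, 228.9]), ([451, 189, 18, 29, 303], [459.7, 202.6])]
side yellow [([290, 184, 9, 8, 43], [293.5, 187.6]), ([244, 189, 13, 10, 50], [250.2, 193.5])]
side orange [([303, 181, 10, 9, 45], [307.3, 184.7])]
side red [([410, 236, 98, 48, 523], [456.8, 262.1]), ([467, 266, 6, 4, 17], [469.0, 267.5])]
side blue [([196, 160, 11, 16, 93], [201.5, 167.1]), ([24, 171, 27, 39, 633], [35.6, 190.5]), ([264, 263, 126, 112, 8248], [325.8, 316.6])]
bar [ 0.63002861 -0.16402676  0.172     ] [0.65070342 0.16319992 0.172     ]
tips [array([0.5489, 0.0043, 0.1759]), np.float64(0.00814436086326178)]
strut end tops [array([0.52605058, 0.22333748, 0.05      ]), array([0.4628456, 0.1969825, 0.05     ]), array([0.44366595, 0.27608475, 0.05      ]), array([0.48404387, 0.28524867, 0.05      ]), array([0.4406388 , 0.43950874, 0.05      ]), array([0.39548406, 0.40427568, 0.05      ])]
bin rim [array([ 0.39129117, -0.43874048,  0.07      ]), array([ 0.3404628 , -0.28047344,  0.07      ]), array([ 0.60119201, -0.19065866,  0.07      ]), array([ 0.61357468, -0.36369638,  0.07      ])]
```

```bash
cat >> h.py <<'E'
def goal(pos,yaw_y,flip=False):
    "tool down, tool y along world direction with angle yaw_y (rad, from +y toward -x)"
    y=np.array([-np.sin(yaw_y),np.cos(yaw_y),0]);
    if flip:y=-y
    x=np.array([0,0,-1.]);Rg=np.c_[x,y,np.cross(x,y)]
    s=r.observe();R0=Ro.from_rotvec(s['tcp_rot'])
    lin=R0.inv().apply(np.array(pos)-s['tool_pos'])*1000
    dr=(R0.inv()*Ro.from_matrix(Rg)).as_rotvec(degrees=True)
    return np.round(lin,1).tolist(),np.round(dr,2).tolist(),round(s['t'],2)
E
python3 - <<'E'
from h import *
s=r.observe();print(Ro.from_rotvec(s['tcp_rot']).as_matrix().round(3))
for f in(0,1):print(goal((.50,.01,.33),np.radians(-3.6),f))
W=cam("wrist");print("wristcam in tool",Ro.from_rotvec(s['tcp_rot']).inv().apply(-W[1].T@W[2]-s['tool_pos']),"fwd",Ro.from_rotvec(s['tcp_rot']).inv().apply(W[1][2]),Ro.from_rotvec(s['tcp_rot']).inv().apply(W[1][0]))
E
```

```text
[[ 0.    -0.411 -0.912]
 [ 0.    -0.912  0.411]
 [-1.    -0.     0.   ]]
([-98.7, 410.3, -451.7], [159.32, 0.0, 0.0], 1.0)
([-98.7, 410.3, -451.7], [-20.68, -0.0, 0.0], 1.0)
wristcam in tool [-0.14392604 -0.00129706 -0.07297396] fwd [ 0.95818335 -0.0014889   0.28615111] [ 1.66419295e-03  9.99998547e-01 -3.69394238e-04]
```

arm_command(
  increments=[
    {"linear": [-50, 40, -20], "dr": [0, 0, 0], "fingers": 85},
    {"linear": [-90, 386, -517], "dr": [-20.7, 0, 0], "fingers": 85},
    {"linear": [-90, 386, -517], "dr": [-20.7, 0, 0], "fingers": 85},
    {"linear": [-90, 386, -517], "dr": [-20.7, 0, 0], "fingers": 85},
    {"linear": [-90, 386, -517], "dr": [-20.7, 0, 0], "fingers": 85},
    {"linear": [-90, 386, -517], "dr": [-20.7, 0, 0], "fingers": 85},
    {"linear": [-90, 386, -517], "dr": [-20.7, 0, 0], "fingers": 85},
    {"linear": [-90, 386, -517], "dr": [-20.7, 0, 0], "fingers": 85},
    {"linear": [-90, 386, -517], "dr": [-20.7, 0, 0], "fingers": 85},
    {"linear": [-90, 386, -517], "dr": [-20.7, 0, 0], "fingers": 85},
    {"linear": [-90, 386, -517], "dr": [-20.7, 0, 0], "fingers": 85},
    {"linear": [-90, 386, -517], "dr": [-20.7, 0, 0], "fingers": 85},
    {"linear": [-90, 386, -517], "dr": [-20.7, 0, 0], "fingers": 85},
    {"linear": [-90, 386, -517], "dr": [-20.7, 0, 0], "fingers": 85},
    {"linear": [-90, 386, -517], "dr": [-20.7, 0, 0], "fingers": 85},
    {"linear": [-90, 386, -517], "dr": [-20.7, 0, 0], "fingers": 85},
    {"linear": [-90, 386, -517], "dr": [-20.7, 0, 0], "fingers": 85},
    {"linear": [-90, 386, -517], "dr": [-20.7, 0, 0], "fingers": 85},
  ],
)

```text
t: 2.8
tool_pos: [0.5691, 0.0063, 0.3215]
tcp_rot: [-2.191, 0.066, 2.19]
contact_force: [-0.6, -0.3, 0.4]
grip_width: 0.0852
```

Run:
```python
from h import *
s=r.observe();print(s['t'],s['tool_pos'],Ro.from_rotvec(s['tcp_rot']).as_matrix().round(3).tolist())
W=cam("wrist");a=r.capture("wrist");cv2.imwrite("pics/3.png",a);np.savez("w3.npz",K=W[0],R=W[1],t=W[2])
print(np.round(W[0],1).tolist(),proj(W,[[.549,.005,.175],[.64,0,.172],[.58,.0,.175]]))
```

```text
2.8 [0.56908029 0.00629312 0.32153288] [[0.0, -0.061, -0.998], [0.0, -0.998, 0.061], [-1.0, -0.0, -0.0]]
[[340.7, 0.0, 279.5], [0.0, 340.7, 207.3], [0.0, 0.0, 1.0]] [[284.13782629 214.68136586]
 [283.92572586 108.68151341]
 [287.86958272 180.44805175]]
```

View pics/3.png

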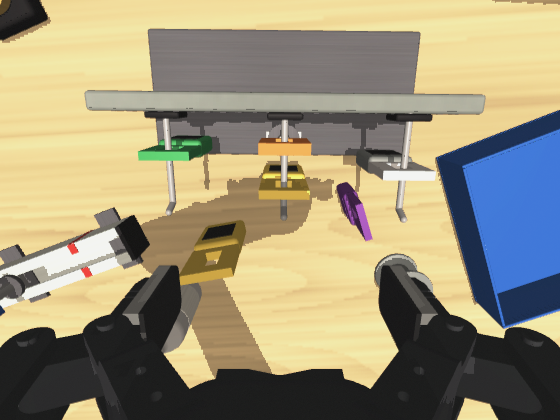

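Run:
```python
import cv2,numpy as np
a=cv2.imread("pics/3.png")[80:225,230:340];b=cv2.imread("pics/1.png")[215:275,260:310]
a=cv2.resize(a,None,fx=4,fy=4,interpolation=0);b=cv2.resize(b,None,fx=7,fy=7,interpolation=0)
o=np.zeros((600,800,3),np.uint8);o[:580,:440]=a;o[:420,445:795]=b
cv2.imwrite("pics/4.png",o)
```

```text
(no output)
```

View pics/4.png

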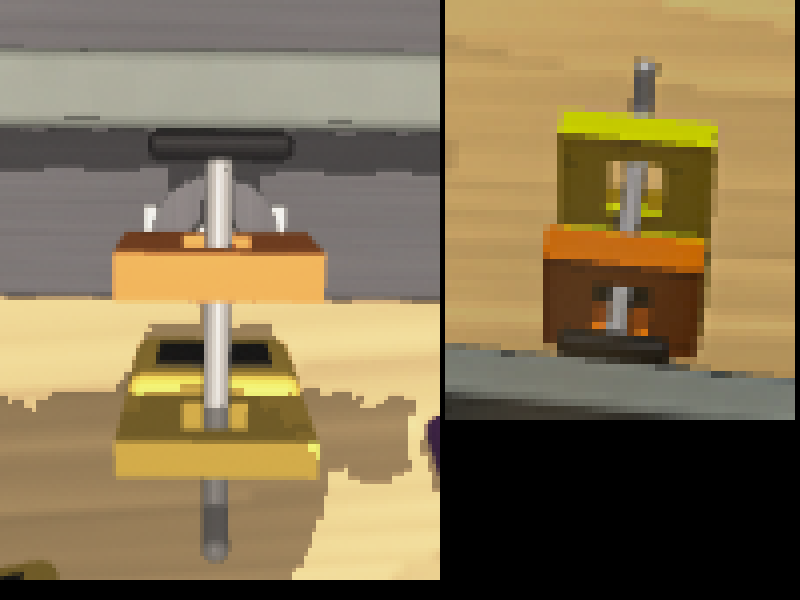

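Run:
```python
from h import *
S=cam("scene");f=np.load("w3.npz");W=(f['K'],f['R'],f['t'])
for n,s,w in[("Y+",(299,235.6),(259,190.75)),("Y-",(276,234.6),(309.25,190.75)),("O+",(296.9,253.6),(258.75,142.75)),("O-",(274.3,252.4),(311,142.75)),("tip",(289,224),(283.75,217.3))]:
    X,e=tri(S,s,W,w);print(n,X.round(4),round(e,4))
for v in[(86,111),(485,114)]:print(atz(W,v,.172))
for n,u in[("bar",[(86.5,92),(485,96)])]:print([atz(W,x,.172).round(4) for x in u])
for z in(.163,.173,.183):print(z,[atz(W,u,z).round(4) for u in((259,190.75),(309.25,190.75),(258.75,142.75),(311,142.75))])
print("strut marks",[atz(W,u,.05).round(4) for u in((72,248),(86,272))])
```

```text
Y+ [0.5726 0.0264 0.1769] 0.0017
Y- [ 0.5689 -0.0181  0.1716] 0.0006
O+ [0.6141 0.0232 0.1788] 0.0014
O- [ 0.6113 -0.0202  0.1757] 0.0018
tip [0.5479 0.0062 0.1791] 0.0015
[0.64805146 0.16403107 0.172     ]
[ 0.62570689 -0.16637599  0.172     ]
[array([0.6628, 0.1603, 0.172 ]), array([ 0.64  , -0.1648,  0.172 ])]
0.163 [array([0.5694, 0.0267, 0.163 ]), array([ 0.5667, -0.0191,  0.163 ]), array([0.6126, 0.0236, 0.163 ]), array([ 0.6099, -0.0222,  0.163 ])]
0.173 [array([0.5718, 0.0259, 0.173 ]), array([ 0.5692, -0.0184,  0.173 ]), array([0.6136, 0.0229, 0.173 ]), array([ 0.6109, -0.0213,  0.173 ])]
0.183 [array([0.5742, 0.0251, 0.183 ]), array([ 0.5717, -0.0176,  0.183 ]), array([0.6146, 0.0222, 0.183 ]), array([ 0.612 , -0.0205,  0.183 ])]
strut marks [array([0.4794, 0.2881, 0.05  ]), array([0.4437, 0.2774, 0.05  ])]
```

Run:
```python
from h import *
print(goal((.566,.004,.132),np.radians(-3.9),1))
```

```text
([189.6, 2.5, 3.0], [0.42, -0.02, 0.01], 2.85)
```

arm_command(
  increments=[
    {"linear": [0, 2.5, 3], "dr": [0.4, 0, 0], "fingers": 62},
    {"linear": [50, 2.5, 3], "dr": [0.4, 0, 0], "fingers": 62},
    {"linear": [90, 2.5, 3], "dr": [0.4, 0, 0], "fingers": 62},
    {"linear": [125, 2.5, 3], "dr": [0.4, 0, 0], "fingers": 62},
    {"linear": [125, 2.5, 3], "dr": [0.4, 0, 0], "fingers": 62},
    {"linear": [155, 2.5, 3], "dr": [0.4, 0, 0], "fingers": 62},
    {"linear": [175, 2.5, 3], "dr": [0.4, 0, 0], "fingers": 62},
    {"linear": [190, 2.5, 3], "dr": [0.4, 0, 0], "fingers": 62},
    {"linear": [190, 2.5, 3], "dr": [0.4, 0, 0], "fingers": 62},
    {"linear": [190, 2.5, 3], "dr": [0.4, 0, 0], "fingers": 62},
  ],
  force=25,
)

```text
t: 3.85
tool_pos: [0.5677, 0.0032, 0.1333]
tcp_rot: [-2.19, 0.075, 2.183]
contact_force: [0.4, -0.4, 0.2]
grip_width: 0.0622
```

Run:
```python
from h import *
a=r.capture("wrist");b=r.capture("scene")
o=np.zeros((600,800,3),np.uint8);o[:420,:560]=a;o[420:600,:400]=cv2.resize(b[200:270,240:340],None,fx=4,fy=2.6)[:180]
cv2.imwrite("pics/5.png",o)
```

```text
(no output)
```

View pics/5.png

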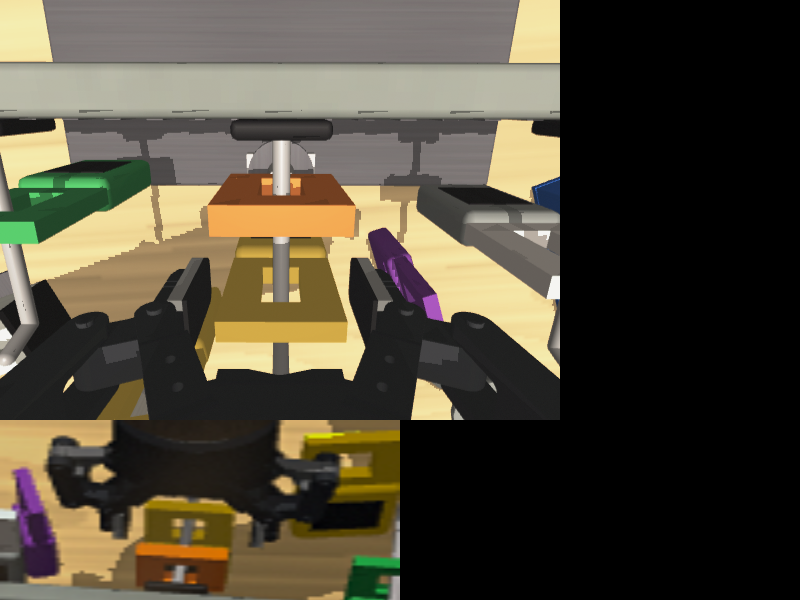

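Both fingers straddle the yellow header at wrist (281,300), and the stop at (281,205) is clear of the pads. I'll close.

arm_command(
  increments=[
    {"linear": [0, 0, 0], "dr": [0, 0, 0], "fingers": 40},
    {"linear": [0, 0, 0], "dr": [0, 0, 0], "fingers": 36},
    {"linear": [0, 0, 0], "dr": [0, 0, 0], "fingers": 36},
    {"linear": [0, 0, 0], "dr": [0, 0, 0], "fingers": 36},
    {"linear": [0, 0, 0], "dr": [0, 0, 0], "fingers": 36},
    {"linear": [0, 0, 0], "dr": [0, 0, 0], "fingers": 36},
  ],
  force=30,
)

```text
t: 4.55
tool_pos: [0.5671, 0.0031, 0.1326]
tcp_rot: [-2.189, 0.075, 2.184]
contact_force: [-1.5, 1.7, 6.2]
grip_width: 0.0439
```

arm_command(
  increments=[
    {"linear": [-6, 0, 0], "dr": [0, 0, 0], "fingers": 36},
    {"linear": [-12, 0, 0], "dr": [0, 0, 0], "fingers": 36},
    {"linear": [-17.5, 0, 0], "dr": [0, 0, 0], "fingers": 36},
    {"linear": [-17.5, 0, 0], "dr": [0, 0, 0], "fingers": 36},
    {"linear": [-17.5, 0, 0], "dr": [0, 0, 0], "fingers": 36},
  ],
)

```text
t: 5.05
tool_pos: [0.5662, 0.0029, 0.1488]
tcp_rot: [-2.186, 0.076, 2.186]
contact_force: [-0.3, -0.8, -1.7]
grip_width: 0.0437
```

Run:
```python
from h import *
s=r.observe();print(s['t'],s['tool_pos'],s['contact_force'])
a=r.capture("wrist");cv2.imwrite("pics/6.png",a[150:420,130:430])
```

```text
5.05 [0.56623271 0.00291337 0.14875975] [-0.33753835 -0.8119516  -1.71858074]
```

View pics/6.png

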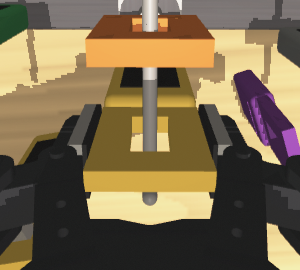

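arm_command(
  increments=[
    {"linear": [-1, 0, 0], "dr": [0, 0, 0], "fingers": 36},
    {"linear": [-1, 0, 7], "dr": [0, 0, 0], "fingers": 36},
    {"linear": [-1, 0, 14], "dr": [0, 0, 0], "fingers": 36},
    {"linear": [-1, 0, 21], "dr": [0, 0, 0], "fingers": 36},
    {"linear": [-1, 0, 28], "dr": [0, 0, 0], "fingers": 36},
  ],
)

```text
t: 5.6
tool_pos: [0.5375, 0.0049, 0.1498]
tcp_rot: [-2.186, 0.076, 2.186]
contact_force: [-0.0, -0.8, -0.5]
grip_width: 0.0433
```

arm_command(
  increments=[
    {"linear": [0, 0, 20], "dr": [0, 0, 0], "fingers": 36},
    {"linear": [0, 0, 50], "dr": [0, 0, 0], "fingers": 36},
    {"linear": [-45, 10, 60], "dr": [0, 0, 0], "fingers": 36},
    {"linear": [-90, 30, 60], "dr": [0, 0, 0], "fingers": 36},
    {"linear": [-90, 75, 55], "dr": [0, 0, 0], "fingers": 36},
    {"linear": [-90, 125, 50], "dr": [0, 0, 0], "fingers": 36},
    {"linear": [-90, 174, 45], "dr": [0, 0, 0], "fingers": 36},
    {"linear": [-90, 223, 38], "dr": [0, 0, 0], "fingers": 36},
    {"linear": [-90, 272, 30], "dr": [0, 0, 0], "fingers": 36},
    {"linear": [-70, 310, 28], "dr": [0, 0, 0], "fingers": 36},
    {"linear": [-40, 326, 28], "dr": [0, 0, 0], "fingers": 36},
    {"linear": [0, 326, 28], "dr": [0, 0, 0], "fingers": 36},
    {"linear": [40, 326, 28], "dr": [0, 0, 0], "fingers": 36},
    {"linear": [68, 326, 28], "dr": [0, 0, 0], "fingers": 36},
    {"linear": [68, 326, 28], "dr": [0, 0, 0], "fingers": 36},
    {"linear": [68, 326, 28], "dr": [0, 0, 0], "fingers": 36},
  ],
)

```text
t: 7.2
tool_pos: [0.4882, -0.3185, 0.0825]
tcp_rot: [-2.187, 0.076, 2.187]
contact_force: [1.2, -0.3, -0.2]
grip_width: 0.0438
```

Run:
```python
from h import *
s=r.observe();print(s['t'],s['tool_pos'],s['contact_force'])
b=r.capture("side");a=r.capture("scene")
o=np.zeros((420,800,3),np.uint8);o[:,:400]=cv2.resize(b[190:400,230:430],(400,420));o[:,400:]=cv2.resize(a[130:340,70:270],(400,420))
cv2.imwrite("pics/7.png",o)
```

```text
7.2 [ 0.48816973 -0.31854681  0.08246665] [ 1.22479025 -0.30024029 -0.24582441]
```

View pics/7.png

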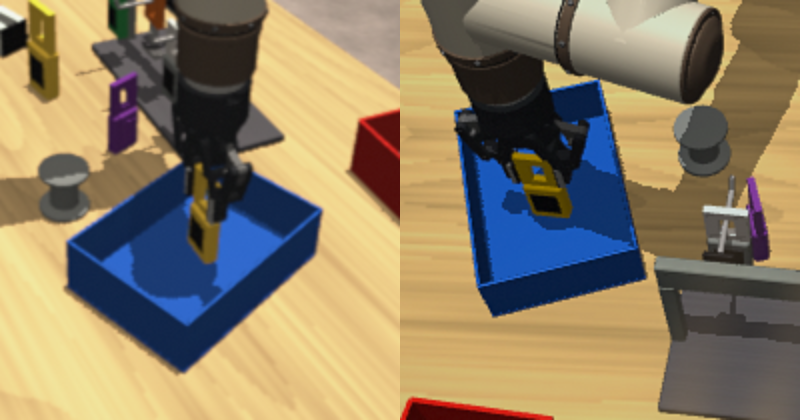

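arm_command(
  increments=[
    {"linear": [5, 0, 0], "dr": [0, 0, 0], "fingers": 36},
    {"linear": [5, 0, 0], "dr": [0, 0, 0], "fingers": 60},
    {"linear": [5, 0, 0], "dr": [0, 0, 0], "fingers": 62},
    {"linear": [5, 0, 0], "dr": [0, 0, 0], "fingers": 62},
    {"linear": [-40, 0, 0], "dr": [0, 0, 0], "fingers": 62},
    {"linear": [-85, 0, 0], "dr": [0, 0, 0], "fingers": 62},
    {"linear": [-130, 0, 0], "dr": [0, 0, 0], "fingers": 62},
    {"linear": [-160, -30, 0], "dr": [0, 0, 0], "fingers": 62},
    {"linear": [-180, -70, -15], "dr": [0, 0, 0], "fingers": 62},
    {"linear": [-180, -118, -30], "dr": [0, 0, 0], "fingers": 62},
    {"linear": [-180, -165, -45], "dr": [0, 0, 0], "fingers": 62},
    {"linear": [-180, -212, -60], "dr": [0, 0, 0], "fingers": 62},
    {"linear": [-180, -258, -75], "dr": [0, 0, 0], "fingers": 62},
    {"linear": [-180, -305, -90], "dr": [0, 0, 0], "fingers": 62},
    {"linear": [-180, -327, -97], "dr": [0, 0, 0], "fingers": 62},
    {"linear": [-180, -327, -97], "dr": [0, 0, 0], "fingers": 62},
    {"linear": [-180, -327, -97], "dr": [0, 0, 0], "fingers": 62},
  ],
)

```text
t: 9.0
tool_pos: [0.6072, 0.0014, 0.2617]
tcp_rot: [-2.186, 0.075, 2.187]
contact_force: [0.6, -0.1, -0.5]
grip_width: 0.0622
```

Run:
```python
from h import *
s=r.observe();print(s['t'],s['tool_pos'],s['contact_force'],Ro.from_rotvec(s['tcp_rot']).as_matrix().round(3).tolist())
print(goal((.6065,.0015,.132),np.radians(-3.9),1))
W=cam("wrist");a=r.capture("wrist");b=r.capture("scene")
for lo,hi in (((4,130,60),(16,255,255)),):print(blobs(a,lo,hi,60)[0])
print(blobs(b,(22,120,40),(34,255,255))[0], blobs(b,(6,150,120),(15,255,255))[0])
o=np.zeros((420,800,3),np.uint8);o[:,:400]=cv2.resize(a[:210,180:380],(400,420));o[:,400:]=cv2.resize(b[130:340,70:270],(400,420))
cv2.imwrite("pics/8.png",o);np.savez("w8.npz",K=W[0],R=W[1],t=W[2])
```

```text
9.0 [0.60717306 0.00139768 0.26169365] [ 0.55587984 -0.13848487 -0.50169114] [[-0.0, -0.068, -0.998], [-0.0, -0.998, 0.068], [-1.0, 0.0, 0.0]]
([129.7, -0.1, 0.6], [-0.02, 0.03, -0.01], 9.0)
[([250, 191, 64, 32, 1812], [281.2, 207.7])]
[([312, 204, 32, 41, 697], [328.4, 223.6]), ([128, 210, 29, 33, 475], [142.2, 224.4])] [([274, 247, 23, 7, 100], [285.1, 250.2])]
```

View pics/8.png

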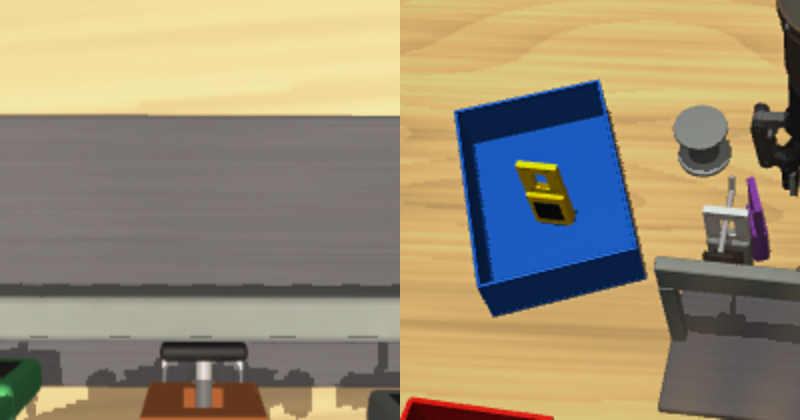

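Run:
```python
from h import *
W=cam("wrist");a=cv2.imread("pics/3.png")
c,s=np.cos(-.068),np.sin(-.068)
P=np.array([.6075,.0015,.175]);x=np.array([c,s,0]);y=np.array([-s,c,0])
print(proj(W,[P+i*.005*x+j*.022*y for i in(1,-1) for j in(1,-1)]).round(1))
```

```text
[[248.5 206.2]
 [310.8 206.1]
 [248.9 219.6]
 [310.5 219.5]]
```

arm_command(
  increments=[
    {"linear": [40, 1, 1.5], "dr": [0, 0, 0], "fingers": 62},
    {"linear": [75, 1, 1.5], "dr": [0, 0, 0], "fingers": 62},
    {"linear": [100, 1, 1.5], "dr": [0, 0, 0], "fingers": 62},
    {"linear": [118, 1, 1.5], "dr": [0, 0, 0], "fingers": 62},
    {"linear": [128, 1, 1.5], "dr": [0, 0, 0], "fingers": 62},
    {"linear": [128, 1, 1.5], "dr": [0, 0, 0], "fingers": 62},
    {"linear": [128, 1, 1.5], "dr": [0, 0, 0], "fingers": 62},
  ],
)

```text
t: 9.8
tool_pos: [0.6064, -0.0003, 0.1349]
tcp_rot: [-2.188, 0.077, 2.184]
contact_force: [0.3, 0.3, -0.1]
grip_width: 0.0619
```

Run:
```python
from h import *
s=r.observe();print(s['t'],s['tool_pos'],s['contact_force'])
W=cam("wrist");a=r.capture("wrist");cv2.imwrite("pics/9.png",a)
print(blobs(a,(4,130,60),(16,255,255),60)[0])
c,sn=np.cos(-.068),np.sin(-.068)
x=np.array([c,sn,0]);y=np.array([-sn,c,0])
for z in(.172,.176,.180):
  P=np.array([.6065,.0005,z]);print(z,proj(W,[P+i*.005*x+j*.022*y for i in(1,-1) for j in(1,-1)]).round(1).tolist())
```

```text
9.8 [ 6.06375735e-01 -3.49712928e-04  1.34879384e-01] [ 0.25701048  0.283562   -0.0936018 ]
[([213, 254, 132, 88, 9037], [278.2, 304.1])]
0.172 [[219.3, 305.0], [342.3, 304.9], [220.7, 329.0], [340.9, 328.9]]
0.176 [[217.3, 311.5], [344.3, 311.4], [218.8, 336.0], [342.8, 336.0]]
0.18 [[215.2, 318.3], [346.5, 318.3], [216.8, 343.6], [344.9, 343.5]]
```

View pics/9.png

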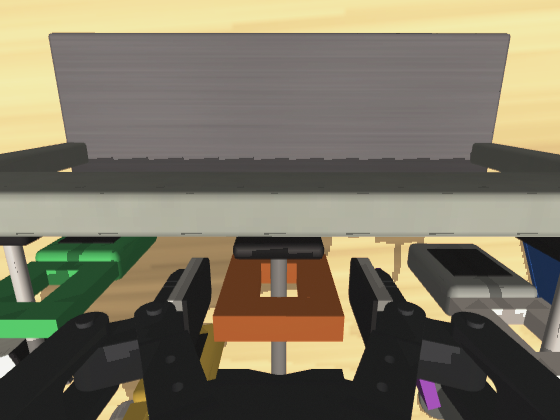

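arm_command(
  increments=[
    {"linear": [0, 0, 0], "dr": [0, 0, 0], "fingers": 50},
    {"linear": [0, 0, 0], "dr": [0, 0, 0], "fingers": 45},
    {"linear": [0, 0, 0], "dr": [0, 0, 0], "fingers": 38},
    {"linear": [0, 0, 0], "dr": [0, 0, 0], "fingers": 36},
    {"linear": [0, 0, 0], "dr": [0, 0, 0], "fingers": 36},
    {"linear": [0, 0, 0], "dr": [0, 0, 0], "fingers": 36},
  ],
  force=40,
)

```text
t: 10.45
tool_pos: [0.6063, 0.0003, 0.1348]
tcp_rot: [-2.188, 0.075, 2.185]
contact_force: [0.6, 0.1, 5.1]
grip_width: 0.0437
```

arm_command(
  increments=[
    {"linear": [-6, 0, 0], "dr": [0, 0, 0], "fingers": 36},
    {"linear": [-12, 0, 0], "dr": [0, 0, 0], "fingers": 36},
    {"linear": [-18, 0, 0], "dr": [0, 0, 0], "fingers": 36},
    {"linear": [-18, 0, 0], "dr": [0, 0, 0], "fingers": 36},
    {"linear": [-18, 0, 0], "dr": [0, 0, 0], "fingers": 36},
  ],
)

```text
t: 10.95
tool_pos: [0.6056, 0.0002, 0.1517]
tcp_rot: [-2.185, 0.076, 2.186]
contact_force: [0.2, -0.0, -2.3]
grip_width: 0.0433
```

arm_command(
  increments=[
    {"linear": [-0.5, 0, 0], "dr": [0, 0, 0], "fingers": 36},
    {"linear": [-0.5, 0, 8], "dr": [0, 0, 0], "fingers": 36},
    {"linear": [-0.5, 0, 16], "dr": [0, 0, 0], "fingers": 36},
    {"linear": [-0.5, 0, 24], "dr": [0, 0, 0], "fingers": 36},
    {"linear": [-0.5, 0, 32], "dr": [0, 0, 0], "fingers": 36},
    {"linear": [-0.5, 0, 38], "dr": [0, 0, 0], "fingers": 36},
  ],
)

```text
t: 11.55
tool_pos: [0.5668, 0.0029, 0.1525]
tcp_rot: [-2.186, 0.076, 2.186]
contact_force: [0.0, 0.2, -2.1]
grip_width: 0.0431
```

arm_command(
  increments=[
    {"linear": [0, 0, 6], "dr": [0, 0, 0], "fingers": 36},
    {"linear": [0, 0, 12], "dr": [0, 0, 0], "fingers": 36},
    {"linear": [0, 0, 18], "dr": [0, 0, 0], "fingers": 36},
    {"linear": [0, 0, 24], "dr": [0, 0, 0], "fingers": 36},
    {"linear": [0, 0, 32], "dr": [0, 0, 0], "fingers": 36},
    {"linear": [0, 0, 42], "dr": [0, 0, 0], "fingers": 36},
    {"linear": [0, 0, 60], "dr": [0, 0, 0], "fingers": 36},
  ],
)

```text
t: 12.25
tool_pos: [0.5078, 0.0071, 0.1523]
tcp_rot: [-2.187, 0.076, 2.185]
contact_force: [0.4, 0.3, -1.7]
grip_width: 0.0437
```

arm_command(
  increments=[
    {"linear": [-45, 0, 10], "dr": [0, 0, 0], "fingers": 36},
    {"linear": [-90, 0, 30], "dr": [0, 0, 0], "fingers": 36},
    {"linear": [-130, -10, 45], "dr": [0, 0, 0], "fingers": 36},
    {"linear": [-148, -50, 55], "dr": [-4, 0, 0], "fingers": 36},
    {"linear": [-148, -95, 60], "dr": [-8, 0, 0], "fingers": 36},
    {"linear": [-148, -140, 64], "dr": [-12, 0, 0], "fingers": 36},
    {"linear": [-148, -185, 64], "dr": [-18, 0, 0], "fingers": 36},
    {"linear": [-148, -230, 64], "dr": [-18, 0, 0], "fingers": 36},
    {"linear": [-148, -260, 64], "dr": [-18, 0, 0], "fingers": 36},
    {"linear": [-148, -271, 64], "dr": [-18, 0, 0], "fingers": 36},
    {"linear": [-148, -271, 64], "dr": [-18, 0, 0], "fingers": 36},
    {"linear": [-148, -271, 64], "dr": [-18, 0, 0], "fingers": 36},
    {"linear": [-148, -271, 64], "dr": [-18, 0, 0], "fingers": 36},
  ],
)

```text
t: 13.55
tool_pos: [0.4628, 0.2804, 0.3006]
tcp_rot: [2.092, 0.256, -2.092]
contact_force: [-1.0, 0.7, -1.9]
grip_width: 0.0434
```

Run:
```python
from h import *
s=r.observe();print(s['t'],s['tool_pos'],s['joints'].round(3) if hasattr(s['joints'],'round') else s['joints'],Ro.from_rotvec(s['tcp_rot']).as_matrix().round(3).tolist())
W=cam("wrist");a=r.capture("wrist");cv2.imwrite("pics/10.png",a);np.savez("w10.npz",K=W[0],R=W[1],t=W[2])
print(blobs(a,(0,150,80),(4,255,255),20)[0],proj(W,[.463,.282,.05]))
S=cam("scene");print("bottle",[(d["score"],d["extent"]) for d in r.recognise("scene","bottle_center")],atz(S,(355,213),0))
```

```text
13.55 [0.46280053 0.28041913 0.3005694 ] [ 0.845  0.199 -0.08   0.    -1.292  0.97 ] [[0.0, 0.241, -0.971], [-0.0, -0.971, -0.241], [-1.0, 0.0, 0.0]]
[([275, 146, 9, 16, 104], [279.2, 154.2]), ([277, 182, 8, 11, 77], [280.7, 187.3])] [[279.43518956 171.15381936]]
bottle [(0.66, [347.3, 161.8, 369.9, 218.3]), (0.66, [223.7, 231.4, 247.8, 258.9]), (0.46, [273.1, 247.3, 298.0, 265.3])] [0.39440797 0.16621267 0.        ]
```

View pics/10.png

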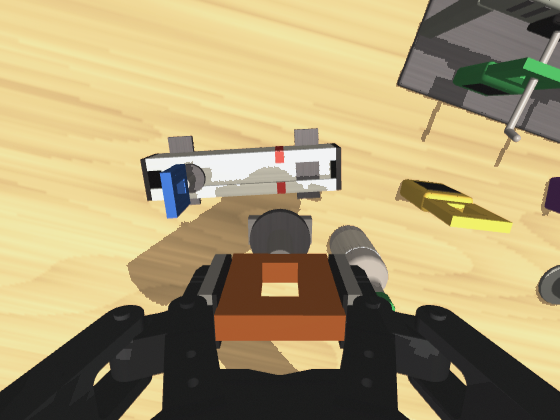

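Run:
```python
from h import *
f=np.load("w10.npz");W=(f['K'],f['R'],f['t'])
a=cv2.imread("pics/10.png");h=cv2.cvtColor(a,cv2.COLOR_BGR2HSV).astype(int)
L=[];U=[]
for u in list(range(208,292))+list(range(322,334)):
    col=(h[130:208,u,1]<60)|((h[130:208,u,0]<5)&(h[130:208,u,1]>140))
    rows=np.where(col)[0]+130
    U.append((u,rows.min()-.5));L.append((u,rows.max()+.5))
U=np.array(U);L=np.array(L)
fit=lambda P:np.polyfit(*P[np.abs(P[:,1]-np.polyval(np.polyfit(*P.T,1),P[:,0]))<2].T,1)
fu,fl=fit(U),fit(L);print(fu,fl,U[::12].tolist(),L[::12].tolist())
def w(f,u,z):return atz(W,(u,np.polyval(f,u)),z)
for n,fn in(("up",fu),("low",fl)):
    A,B=w(fn,210,.05),w(fn,330,.05);d=A-B;print(n,A.round(4),B.round(4),"yaw",np.degrees(np.arctan2(-d[0],d[1])))
for u in((279.2,154.2),(280.7,187.3)):print(atz(W,u,.05).round(4))
g=cv2.resize(a[130:215,130:350],None,fx=3.6,fy=3.6,interpolation=0);cv2.imwrite("pics/11.png",g)
```

```text
[-5.81442751e-02  1.62411999e+02] [-5.81330238e-02  2.09286441e+02] [[208.0, 150.5], [220.0, 149.5], [232.0, 149.5], [244.0, 148.5], [256.0, 147.5], [268.0, 146.5], [280.0, 145.5], [322.0, 143.5]] [[208.0, 197.5], [220.0, 196.5], [232.0, 195.5], [244.0, 195.5], [256.0, 194.5], [268.0, 193.5], [280.0, 192.5], [322.0, 190.5]]
up [0.4674 0.3654 0.05  ] [0.5083 0.2337 0.05  ] yaw 17.271577778473233
low [0.4124 0.3551 0.05  ] [0.4554 0.2181 0.05  ] yaw 17.412725161836335
[0.4821 0.287  0.05  ]
[0.4445 0.2759 0.05  ]
```

View pics/11.png

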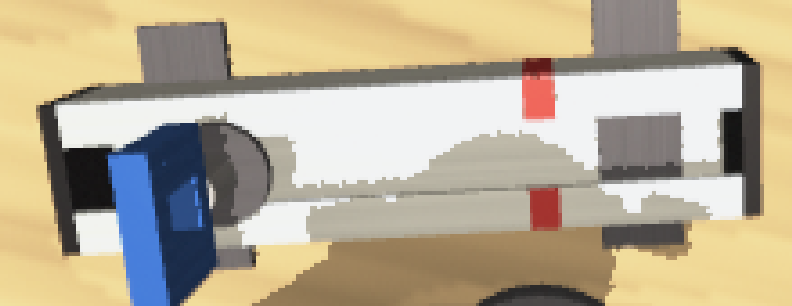

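Run:
```python
from h import *
f=np.load("w10.npz");W=(f['K'],f['R'],f['t'])
for p,q in(((279.6,150),(281.4,193.8)),((279.6,162.8),(281.4,182.2))):
    A,B=atz(W,p,.05),atz(W,q,.05);print((A+B)/2,np.linalg.norm(A-B),np.degrees(np.arctan2(*(A-B)[1::-1])))
m=(A+B)/2
s=r.observe();R0=Ro.from_rotvec(s['tcp_rot']).as_matrix();print(s['tool_pos'],np.degrees(np.arctan2(R0[0,1],-R0[1,1])))
# stop header in this image
a=cv2.imread("pics/10.png");print(blobs(a,(4,130,60),(16,255,255),60)[0])
for tz in(.0,.002):
  E=s['tool_pos']+np.array([0,0,.018+.026+tz]);x=-R0[:,2];y=-R0[:,1]
  print(proj(W,[E+i*.005*x+j*.022*y for i in(1,-1) for j in(1,-1)]).round(1).tolist(), proj(W,[s['tool_pos']+[0,0,.018-.058]]))
print(goal((.463,.2815,.2),np.radians(17.3),1),W[0])
```

```text
[0.46198053 0.28044025 0.05      ] 0.0519989362477587 16.340957123723946
[0.46166296 0.28037221 0.05      ] 0.023126763031919764 19.251024278854114
[0.46298983 0.28054469 0.30070897] 13.934662487787683
[([214, 253, 132, 88, 9705], [279.5, 300.1])]
[[217.4, 317.4], [347.5, 317.5], [218.9, 342.4], [345.9, 342.5]] [[281.38232398 238.57529323]]
[[216.3, 321.0], [348.7, 321.1], [217.9, 346.3], [346.9, 346.5]] [[281.38232398 238.57529323]]
([100.7, -0.9, -0.2], [-3.37, -0.02, 0.01], 13.65) [[340.74571657   0.         279.52035029]
 [  0.         340.74571657 207.34174421]
 [  0.           0.           1.        ]]
```

arm_command(
  increments=[
    {"linear": [40, 0, 1], "dr": [-3.4, 0, 0], "fingers": 36},
    {"linear": [85, 0, 1.2], "dr": [-3.4, 0, 0], "fingers": 36},
    {"linear": [130, 0, 1.2], "dr": [-3.4, 0, 0], "fingers": 36},
    {"linear": [165, 0, 1.2], "dr": [-3.4, 0, 0], "fingers": 36},
    {"linear": [180, 0, 1.2], "dr": [-3.4, 0, 0], "fingers": 36},
    {"linear": [180, 0, 1.2], "dr": [-3.4, 0, 0], "fingers": 36},
    {"linear": [180, 0, 1.2], "dr": [-3.4, 0, 0], "fingers": 36},
  ],
)

```text
t: 14.35
tool_pos: [0.4626, 0.2815, 0.1212]
tcp_rot: [2.06, 0.315, -2.056]
contact_force: [0.8, 0.5, -1.9]
grip_width: 0.0435
```

Run:
```python
from h import *
s=r.observe();print(s['t'],s['contact_force'],goal((.4618,.2804,.09),np.radians(17.3),1))
W=cam("wrist");a=r.capture("wrist");cv2.imwrite("pics/12.png",a)
h=cv2.cvtColor(a,cv2.COLOR_BGR2HSV).astype(int)
print(blobs(a,(0,150,80),(4,255,255),15)[0],proj(W,[[.4618,.2804,.05],[.4857,.2879,.05],[.4723,.2837,.05]]))
```

```text
14.35 [ 0.77078755  0.48439218 -1.9124721 ] ([31.2, 0.8, 1.1], [0.11, -0.09, 0.01], 14.35)
[([275, 173, 15, 14, 184], [281.7, 179.6]), ([275, 188, 15, 19, 285], [282.0, 197.0])] [[282.42811922 223.14613283]
 [282.52529506 186.54019594]
 [282.46278871 207.34723124]]
```

arm_command(
  increments=[
    {"linear": [0, 0.8, 0.8], "dr": [0.1, 0, 0], "fingers": 36},
    {"linear": [8, 0.8, 0.8], "dr": [0.1, 0, 0], "fingers": 36},
    {"linear": [14, 0.8, 0.8], "dr": [0.1, 0, 0], "fingers": 36},
    {"linear": [20, 0.8, 0.8], "dr": [0.1, 0, 0], "fingers": 36},
    {"linear": [20, 0.8, 0.8], "dr": [0.1, 0, 0], "fingers": 36},
  ],
)

```text
t: 14.9
tool_pos: [0.4606, 0.2799, 0.0991]
tcp_rot: [2.056, 0.312, -2.06]
contact_force: [1.3, 0.3, -3.3]
grip_width: 0.0431
```

arm_command(
  increments=[
    {"linear": [2, 0, 0], "dr": [0, 0, 0], "fingers": 36},
    {"linear": [4, 0, 0], "dr": [0, 0, 0], "fingers": 36},
    {"linear": [6, 0, 0], "dr": [0, 0, 0], "fingers": 36},
    {"linear": [7, 0, 0], "dr": [0, 0, 0], "fingers": 36},
    {"linear": [7, 0, 0], "dr": [0, 0, 0], "fingers": 36},
  ],
)

```text
t: 15.4
tool_pos: [0.4612, 0.2805, 0.0932]
tcp_rot: [2.058, 0.313, -2.059]
contact_force: [-0.4, 0.1, -1.4]
grip_width: 0.0434
```

arm_command(
  increments=[
    {"linear": [1, 0, 0], "dr": [0, 0, 0], "fingers": 36},
    {"linear": [2, 0, 0], "dr": [0, 0, 0], "fingers": 36},
    {"linear": [2, 0, 0], "dr": [0, 0, 0], "fingers": 36},
  ],
)

```text
t: 15.7
tool_pos: [0.4612, 0.2804, 0.0912]
tcp_rot: [2.058, 0.313, -2.059]
contact_force: [-0.6, -0.5, -2.6]
grip_width: 0.0434
```

arm_command(
  increments=[
    {"linear": [1, 0, 0], "dr": [0, 0, 0], "fingers": 36},
    {"linear": [2, 0, 0], "dr": [0, 0, 0], "fingers": 36},
    {"linear": [2, 0, 0], "dr": [0, 0, 0], "fingers": 36},
  ],
)

```text
t: 16.0
tool_pos: [0.4614, 0.2806, 0.09]
tcp_rot: [2.059, 0.314, -2.058]
contact_force: [-1.5, -1.4, 3.1]
grip_width: 0.0433
```

arm_command(
  increments=[
    {"linear": [0, 0, 0], "dr": [0, 0, 0], "fingers": 36},
    {"linear": [-1.5, 0, 0], "dr": [0, 0, 0], "fingers": 36},
    {"linear": [-1.5, 0, 0], "dr": [8, 0, 0], "fingers": 36},
    {"linear": [-1.5, 0, 0], "dr": [16, 0, 0], "fingers": 36},
    {"linear": [-1.5, 0, 0], "dr": [24, 0, 0], "fingers": 36},
    {"linear": [-1.5, 0, 0], "dr": [32, 0, 0], "fingers": 36},
    {"linear": [-1.5, 0, 0], "dr": [40, 0, 0], "fingers": 36},
    {"linear": [-1.5, 0, 0], "dr": [48, 0, 0], "fingers": 36},
    {"linear": [-1.5, 0, 0], "dr": [56, 0, 0], "fingers": 36},
    {"linear": [-1.5, 0, 0], "dr": [64, 0, 0], "fingers": 36},
    {"linear": [-1.5, 0, 0], "dr": [72, 0, 0], "fingers": 36},
    {"linear": [-1.5, 0, 0], "dr": [80, 0, 0], "fingers": 36},
    {"linear": [-1.5, 0, 0], "dr": [87, 0, 0], "fingers": 36},
    {"linear": [-1.5, 0, 0], "dr": [90, 0, 0], "fingers": 36},
    {"linear": [-1.5, 0, 0], "dr": [90, 0, 0], "fingers": 36},
    {"linear": [-1.5, 0, 0], "dr": [90, 0, 0], "fingers": 36},
  ],
)

```text
t: 17.6
tool_pos: [0.4612, 0.2804, 0.0904]
tcp_rot: [-1.429, 1.051, 1.429]
contact_force: [-0.1, 0.2, -2.6]
grip_width: 0.0438
```

Run:
```python
from h import *
s=r.observe();print(s['t'],s['contact_force'],s['ft_torque'],s['joints'],goal((.4612,.2805,.09),np.radians(17.3-90),1))
```

```text
17.6 [-0.14655961  0.19264717 -2.63739949] [-0.0508448   0.00883515  0.00420261] [ 8.46811438e-01  3.89209315e-01 -3.85685709e-01 -1.14968203e-04
 -7.96280227e-01 -5.43383067e-01] ([0.4, 0.0, 0.1], [0.08, -0.01, -0.02], 17.6)
```

arm_command(
  increments=[
    {"linear": [1, 0, 0], "dr": [0, 0, 0], "fingers": 36},
    {"linear": [1, 0, 0], "dr": [0, 0, 0], "fingers": 46},
    {"linear": [1, 0, 0], "dr": [0, 0, 0], "fingers": 55},
    {"linear": [1, 0, 0], "dr": [0, 0, 0], "fingers": 64},
    {"linear": [1, 0, 0], "dr": [0, 0, 0], "fingers": 64},
    {"linear": [1, 0, 0], "dr": [0, 0, 0], "fingers": 64},
    {"linear": [-25, 0, 0], "dr": [0, 0, 0], "fingers": 64},
    {"linear": [-65, 0, 0], "dr": [0, 0, 0], "fingers": 64},
    {"linear": [-110, 0, 0], "dr": [0, 0, 0], "fingers": 64},
    {"linear": [-150, 0, 0], "dr": [0, 0, 0], "fingers": 64},
    {"linear": [-150, 0, 0], "dr": [0, 0, 0], "fingers": 64},
    {"linear": [-150, 0, 0], "dr": [0, 0, 0], "fingers": 64},
  ],
)

```text
t: 18.8
tool_pos: [0.4613, 0.2807, 0.2418]
tcp_rot: [-1.427, 1.048, 1.428]
contact_force: [0.2, -0.2, -0.9]
grip_width: 0.064
```

Run:
```python
from h import *
s=r.observe();print(s['t'],s['tool_pos'],s['contact_force'])
W=cam("wrist");a=r.capture("wrist");b=r.capture("scene");d=r.capture("side")
x=np.array([np.cos(.302),np.sin(.302),0]);y=np.array([-x[1],x[0],0])  # strut axes; stop y along strut x
E=np.array([.4618,.2804,.134])
print("pred top",proj(W,[E+i*.022*x+j*.005*y for i in(1,-1) for j in(1,-1)]).round(1).tolist())
bl,l=blobs(a,(4,130,60),(16,255,255),60);print(bl)
o=np.zeros((600,800,3),np.uint8);o[:420,:560]=a;o[420:,:400]=cv2.resize(b[150:260,300:500],(400,180));o[420:,400:]=cv2.resize(b[150:300,80:280],(400,180));o[:240,560:]=cv2.resize(d[150:230,170:250],(240,240))
cv2.imwrite("pics/13.png",o)
```

```text
18.8 [0.46132545 0.2807448  0.24183768] [ 0.23243994 -0.22055055 -0.85847635]
pred top [[252.4, 208.2], [252.1, 195.7], [309.4, 208.3], [309.8, 195.8]]
[([251, 178, 59, 32, 1471], [280.1, 196.2])]
```

View pics/13.png

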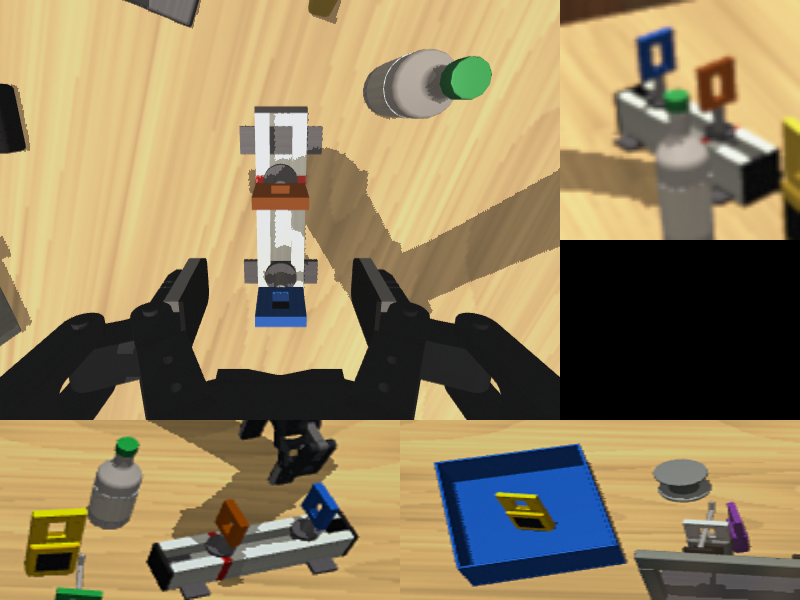

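The orange stop at (280,196) stands square like the blue one, at the red mark and within 2 px of the predicted position. The yellow pack is lying in the bin and the gripper is clear.

```bash
python3 -c "
from plant import r
print(r.hand_in())"
```

```text
the job is handed in; nothing more can be done
None
```

The yellow pack is in the blue bin, and the orange stop is in the strut at the red mark, turned a quarter turn and released. I handed the job in at about 19 s of the 72 s; `hand_in` gives no verdict, so I don't know the score.

- **Lifting off the hook:** I raised each part about 17 mm and slid it out along the wire. The wrist force stayed below about 7 N throughout.
- **Fitting the stop:** The collar touched the strut at the height I had calculated (TCP 90 mm). The turn ended within 0.1° of the angle I aimed for.
- **Last pictures:** The stop is upright, parallel to the blue one, and within 2 px of its predicted position. The pack is lying in the bin. The bottle, the reel and the white pack look unmoved; the green pack is barely in the last pictures, and I did not measure any of them. The gripper is about 150 mm above the stop and touching nothing.
- **Disagreements:** Early estimates of the strut's angle ranged from about 13° to 17°, and a close look settled it at 17.3°. The height of the parts on the hook came out 4 mm apart in two views. Neither affected the result. No check failed.

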